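Seat the tube block in the shaker and shut the hold-down frame

ROBOT

A 6-joint arm with a two-finger parallel gripper is mounted at the origin on the work surface. World frame = base frame: x ahead of the robot, y to its left, z up, the work surface at z = 0. Lengths are in mm, angles in rad, forces in N, time in s.
With the tool pointing down it reaches from about 375 to 975 mm from the base axis. Payload 3.8 kg.
Tool frame: the origin (TCP) lies at the very end of the fingers, on their centre line; the grasp point (between the pads) lies 19 mm behind it; z points along the fingers, y is the line along which they close (so a half turn about z gives the same grasp; the last joint's range is limited). The gripper opens to 88 mm and grips with 3 to 60 N. Pads are 18 mm wide; open, the fingers measure 123 mm over their backs; the gripper's body (75 mm by 187 mm) begins 45 mm behind the grasp point.
Start: joints at [1.263, 0.264, 1.604, -0, 1.274, -0.037], TCP at [180.562, 650.396, 238.706] pointing down, gripper open.
Joint ranges: [-2.63, 2.63], [-0.94, 2.18], [0.31, 2.57], [-1.31, 4.45], [0, 2.66], [-2.55, 2.55]. Speed limits (rad/s): [2.57, 2.57, 3.14, 3.14, 3.14, 3.14].

INTERFACE

Orientations are given as a unit quaternion [w, x, y, z].
In Python, from workcell import manip gives the robot as it stands. The module is installed in compiled form; this text tells all that it offers.
- The arm moves only by the shell command python3 -m pendant 'ROWS' [OPENING]. ROWS is a JSON object of lists of equal length, an entry for each row: "translation": the shift along the tool's x, y, z in mm, a list of three; "spin": the turn about the tool's z in rad. In form: {"translation": [[tx, ty, tz], ...], "spin": [spin, ...]}. A call has 1 to 20 rows; each row shifts and turns the commanded pose from where the row before left it, along the tool's axes as they then stand; what a row does not reach is not made up. A row lasts 1/12 s, in which the tool goes at most 41.7 mm and 7.16 degrees, less where a joint would pass 70% of its speed; a pose out of reach is approached as far as the arm can. A call with a gripper value outside its range is refused whole. OPENING is the closure in counts, from 0 (fully open) to 255 (shut), set as the call begins (- or left out, the last holds). The fingers move at their own pace and stop on an object; the grip force is fixed at half the most. Time passes only in rows, so rows that do not move let the fingers close. It gives the time, the measured TCP pose, the force, the opening and the grip force at its end, in the units of the state.
- manip.sense(): the state, without advancing time (a new reading comes with each control period).
- manip.capture(name): name is "scene" or "side" or "wrist"; returns a dict with "img" (420x560x3 uint8, red, green, blue), "z_map" (420x560 float32, mm along the optical axis (not along the pixel's ray), 0 where there is no reading), "intrinsics" (3x3 intrinsics, pixels), "rvec" (rotation vector, rad) and "tvec" (3), from world to camera coordinates, as OpenCV has them; the wrist camera has in their place "hand_eye" (4x4, takes a point from camera to tool coordinates, whose origin is the TCP and whose axes are the flange's). Camera axes: x right, y down, z forward; pixel columns grow to the right and rows downward; lengths in mm; the calibration is good to about 2 mm. A picture is of the moment at which its call begins: read the wrist's pose just before it.
- manip.close_job(): hands the job in; it is judged then, once.
The state is a dict: "time_s": time; "joints": joint angles; "joint_velocities": joint speeds; "joint_efforts": joint torques, N m; "eef_pos": TCP position; "tool_rot": TCP orientation; "wrist_force": force on the tool from outside, world axes, zero at the start; "torque": the same for the moment, N m; "finger_gap": finger opening in mm; "gripper_force": force on a finger pad.
Only numpy, scipy, OpenCV 4.12 (cv2) and the standard library are available. Lean on these libraries where they do the work, as an engineer would, in place of code of your own. Each camera call takes 0.05 s, during which the arm holds its last target. There are 200 camera calls.

TASK

Put the tube block with the blue caps into the well of the block shaker and press it gently down, past the drag of the leaf springs, until you feel it sit flat and firm on the thermal pad at the bottom, and let go of it. Then swing the hinged hold-down frame over it and press it fully shut onto its stops. Do not lean hard on the pad, do not use the frame to push a block that is not home, and leave everything else on the bench where it stands.

Things in the scene. Friction and masses are not known exactly. Their poses are not given: they have to be found in the camera images.
- block: the tube block to load: plain aluminium, 70 (x) x 96 (y) x 40 (z) mm, 0.46 to 0.64 kg, with twelve blue-capped tubes whose caps stand 8 mm above its top and a black lifting bar over the middle. Origin: centre of the underside, z up. It fits the well either way round
- lift_bar (a point): centre of the block's black lifting bar, 74 mm above the block's underside: bar 56 mm long along the block's x, 12 mm wide (y), 12 mm high, on two posts 38 mm apart inside, 28 mm free under the bar. Axes as the block's
- shaker: the block shaker, a white and grey bench device, fixed, footprint 246 x 196 mm. Origin on the bench under the centre of its well; x runs from its front (panel with blue knob, nearer the robot) to the hinge at its rear, y along the hinge. The block goes in with its x along the shaker's x (or turned by pi)
- well (a point): centre of the well's mouth at rim height, 104 mm above the bench; axes as the shaker's. The opening is 72.4 (x) x 98.4 (y) mm with a 4 mm, 45 degree lead-in all round
- pad (a point): centre of the well's metal floor, 66 mm above the bench. On it lies a pink thermal pad on a spacer, together 2 to 18 mm thick; which is fitted is not told or measured, so the block's underside is home anywhere from 68 to 84 mm above the bench: where the push climbs steeply. A push of 10 to 15 N at the bottom beds it firmly; keep it below 17 N, the pad is spoilt at 30 N
- leaf (a point): middle of the well's end wall on the shaker's -y side, 94 mm above the bench. A bent steel leaf spring in each end wall (+y, -y) grips the block: its own weight brings its underside only to about 96 mm above the bench. From there it takes 2 to 8 N more from above to pass the bend of the leaves (at 90 mm), then up to 3 N more all the way home. They drag at it either way
- frame_hinge (a point): middle of the hold-down frame's hinge axis, 58 mm behind the well's centre and 131.5 mm above the bench; the axis runs along the shaker's y
- frame_grip (a point): middle of the blue sleeve (17 mm thick, 50 mm long along the shaker's y) on the frame's front bar. At joint value q it lies 110 cos q mm in front of (shaker -x) and 110 sin q mm above the hinge axis. The frame is an open rectangle: two arms, 82 mm apart inside, that pass outside the block's tubes and lifting bar
- frame (a joint): angle of the hold-down frame: 0 is shut, level, on its two stops; it grows as the frame opens up and back, to 2.2 rad. A stiff hinge keeps it where it is left (3 to 6 N at the sleeve move it). On each arm, 58 mm from the hinge, a spring plunger (18 mm travel, 1.3 to 3 N) stands 25 mm out on the block's side; they meet a block that is home at 0.03 to 0.3 rad and hold it down
- spare_block: another tube block of the same size and shape, dark grey with yellow caps: leave it alone. Origin: centre of its underside
- tube_rack: green rack 68 x 105 x 44 mm: leave it alone. Origin: centre of its underside
- tip_box: yellow pipette-tip box 90 x 120 x 57 mm: leave it alone. Origin: centre of its underside
- pipette: grey hand pipette lying on the bench, 220 mm long along its x, 36 mm high: leave it alone. Origin: on the bench below its body
- beaker: glass beaker 68 mm wide, 85 mm high: leave it alone. Origin: centre of its underside
- reagent: amber jar 54 mm wide, 85 mm high with a red cap: leave it alone. Origin: centre of its underside

How it is judged:
By the outcome, as a careful person would: the job done as asked, in the order asked, and still so for the second after the job is handed in, with the robot touching nothing.
It also fails if it takes over 72 s, if anything falls off the work surface, if the arm or the gripper's body presses on something with over 40 N, if the wrist force passes 120 N, or if a joint passes its speed limit or range.

## Working session

There is one attempt and no reset: what is moved stays moved. The work goes in short steps, Python scripts to look and compute and a shell command to move; the robot and the scene stay as the last step left them, time stands still between calls to the robot, and variables do not carry over. Pictures are saved under pics/ and viewed, at most 13 in all, crops included, and the job is handed in when it is done.

```bash
mkdir -p pics
cat > h.py <<'E'
import numpy as np, cv2, pickle
from workcell import manip
def grab(name,tag):
    s=manip.sense(); c=manip.capture(name); c['state']=s
    pickle.dump(c,open(f'pics/{tag}.pkl','wb')); cv2.imwrite(f'pics/{tag}.png',c['img'][:,:,::-1]); return c
def load(tag): return pickle.load(open(f'pics/{tag}.pkl','rb'))
def Rq(q): 
    from scipy.spatial.transform import Rotation as R
    return R.from_quat([q[1],q[2],q[3],q[0]]).as_matrix()
def cloud(c):
    z=c['z_map'].astype(float); K=c['intrinsics']; v,u=np.mgrid[:z.shape[0],:z.shape[1]]
    P=np.stack([(u-K[0,2])/K[0,0]*z,(v-K[1,2])/K[1,1]*z,z],-1)
    if 'rvec' in c:
        R=cv2.Rodrigues(np.array(c['rvec'],float))[0]; W=(P-np.array(c['tvec']).ravel())@R
    else:
        H=np.array(c['hand_eye']); P=P@H[:3,:3].T+H[:3,3]; W=P@Rq(c['state']['tool_rot']).T+np.array(c['state']['eef_pos'])
    W[z==0]=np.nan; return W
E
python3 - <<'E'
from h import *
for n in('scene','side','wrist'): grab(n,n+'0')
a=load('scene0')['img'];b=load('side0')['img']
print(manip.sense())
E
```

```text
{'time_s': 0.15, 'joints': array([ 1.26311204e+00,  2.64585144e-01,  1.60508572e+00,  1.66848069e-05,
        1.27368776e+00, -3.68922899e-02]), 'joint_velocities': array([-0.00035521, -0.00271934, -0.00446462, -0.00066651,  0.00239202,
        0.00010581]), 'joint_efforts': array([ 1.62701867e-04, -5.02859044e+01, -3.57469440e+01,  7.29050674e-02,
        2.51042802e-02, -8.30295244e-05]), 'eef_pos': array([180.38038323, 649.86979762, 237.65688358]), 'tool_rot': array([-1.59233302e-04,  1.34985072e-01,  9.90847239e-01, -8.68546124e-04]), 'wrist_force': array([ 0.09699579,  0.1108208 , -0.56711844]), 'torque': array([ 0.02005881, -0.03751381,  0.00949885]), 'gripper_force': 0.0, 'finger_gap': 88.14531305757836}
```

View pics/scene0.png

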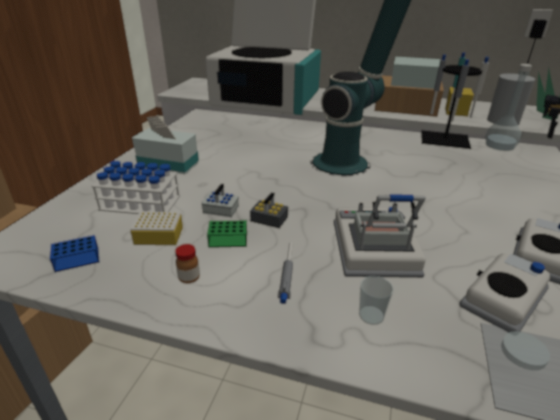

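View pics/side0.png

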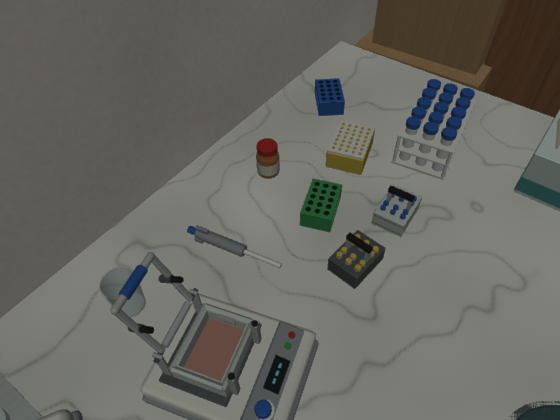

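The scene view shows the block at (221,203), the spare at (269,212) and the shaker at (378,240). In the side view the block with blue caps is at (397,208), the spare at (357,258), the shaker well at (212,347) and the open frame's sleeve at (133,281).

Run:
```python
from h import *
c=load('side0');W=cloud(c);im=c['img']
A=cv2.resize(im[170:245,365:435],None,fx=5.6,fy=5.6,interpolation=cv2.INTER_CUBIC)
B=cv2.resize(im[245:415,90:325],None,fx=1.7,fy=1.7*1.0,interpolation=cv2.INTER_CUBIC)
o=np.zeros((max(A.shape[0],B.shape[0]),A.shape[1]+B.shape[1],3),np.uint8);o[:A.shape[0],:A.shape[1]]=A;o[:B.shape[0],A.shape[1]:]=B
cv2.imwrite('pics/crop1.png',o[:,:,::-1]);print(o.shape)
for (y0,y1,x0,x1) in [(170,245,365,435),]:
    P=W[y0:y1,x0:x1].reshape(-1,3)
    for lo,hi in [(30,43),(43,52),(62,85)]:
        Q=P[(P[:,2]>lo)&(P[:,2]<hi)].astype(np.float32)
        print(lo,len(Q),np.median(Q,0),cv2.minAreaRect(Q[:,:2]))
P=W[320:420,140:330].reshape(-1,3)
h=np.histogram(P[:,2],np.arange(40,160,4));print(h)
for p in [(212,347),(133,281),(150,257),(120,305),(195,295),(160,365),(176,345),(246,325),(225,375)]: print(p,W[p[1],p[0]].round(1))
# local camera
R=cv2.Rodrigues(np.array(c['rvec'],float))[0];print(-R.T@np.array(c['tvec']).ravel())
```

```text
(420, 792, 3)Traceback (most recent call last):
  File "<stdin>", line 11, in <module>
cv2.error: OpenCV(4.12.0) /io/opencv/modules/imgproc/src/convhull.cpp:143: error: (-215:Assertion failed) total >= 0 && (depth == CV_32F || depth == CV_32S) in function 'convexHull'
```

View pics/crop1.png

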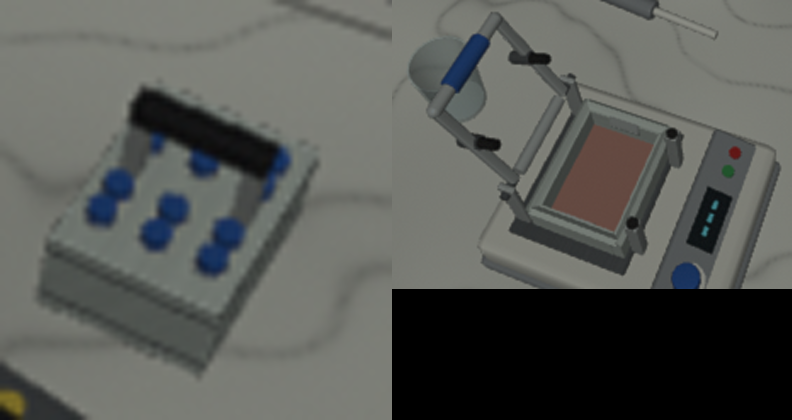

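The crop shows the bar from (138,105) to (275,160), with the block's top corners around it. The well is on the right, with the pink pad visible inside its rim.

```bash
cat >> h.py <<'E'
def ray(c,u,v,z):
    R=cv2.Rodrigues(np.array(c['rvec'],float))[0]; t=np.array(c['tvec']).ravel()
    d=R.T@np.linalg.inv(c['intrinsics'])@[u,v,1]; o=-R.T@t
    return o+d*(z-o[2])/d[2]
E
python3 - <<'E'
from h import *
c=load('side0');W=cloud(c)
print('valid',np.isfinite(W[...,2]).mean(),W[208,397],W[347,212],-cv2.Rodrigues(np.array(c['rvec'],float))[0].T@np.array(c['tvec']).ravel())
P=W[170:245,365:435].reshape(-1,3);print(np.histogram(P[:,2],np.arange(-20,120,5)))
e=[ray(c,365+x/5.6,170+y/5.6,80) for x,y in((138,95),(278,150))];print('bar',e,(e[0]+e[1])/2, np.linalg.norm(e[1]-e[0]))
for x,y in ((148,90),(318,155),(220,318),(47,240)): print('top',ray(c,365+x/5.6,170+y/5.6,40).round(1))
for x,y in ((588,100),(668,130),(618,238),(530,208)): print('well',ray(c,90+(x-392)/1.7,245+y/1.7,104).round(1))
for x,y in ((567,88),(507,188)): print('hinge',ray(c,90+(x-392)/1.7,245+y/1.7,131.5).round(1))
for x,y in ((672,132),(632,222)): print('post',ray(c,90+(x-392)/1.7,245+y/1.7,123).round(1))
P=W[320:410,140:320].reshape(-1,3);h=np.histogram(P[:,2],np.arange(40,160,4));print(*zip(h[1],h[0]))
for p in [(212,347),(133,281),(143,268),(123,295)]: print(p,W[p[1],p[0]].round(1))
E
```

```text
valid 0.9961352040816327 [ 453.98767714 -281.00715278   47.12590667] [549.07530399 185.42329099  84.07572301] [270.60817961 345.55574616 778.78448981]
(array([   0,    0,    0,  577, 2950,  120,   70,   58,   67,   53,   63,
        177,  604,  199,   38,   16,   14,   16,   34,   67,  103,    0,
          0,    0,    0,    0,    0]), array([-20, -15, -10,  -5,   0,   5,  10,  15,  20,  25,  30,  35,  40,
        45,  50,  55,  60,  65,  70,  75,  80,  85,  90,  95, 100, 105,
       110, 115]))
bar [array([ 485.21803865, -295.54612391,   80.        ]), array([ 430.45416636, -300.96331905,   80.        ])] [ 457.83610251 -298.25472148   80.        ] 55.03115218874848
top [ 495.6 -336.9   40. ]
top [ 425.9 -344.6   40. ]
top [ 419.9 -250.5   40. ]
top [ 489.9 -246.1   40. ]
well [601.  140.7 104. ]
well [517.2 119.4 104. ]
well [488.2 224.2 104. ]
well [569.6 250.5 104. ]
hinge [612.5 151.4 131.5]
hinge [586.5 253.7 131.5]
post [506.  125.1 123. ]
post [481.4 210.3 123. ]
(np.int64(40), np.int64(30)) (np.int64(44), np.int64(42)) (np.int64(48), np.int64(44)) (np.int64(52), np.int64(140)
[... 183 characters left out ...]
) (np.int64(80), np.int64(1634)) (np.int64(84), np.int64(911)) (np.int64(88), np.int64(165)) (np.int64(92), np.int64(170)) (np.int64(96), np.int64(148)) (np.int64(100), np.int64(731)) (np.int64(104), np.int64(571)) (np.int64(108), np.int64(37)) (np.int64(112), np.int64(26)) (np.int64(116), np.int64(30)) (np.int64(120), np.int64(35)) (np.int64(124), np.int64(111)) (np.int64(128), np.int64(33)) (np.int64(132), np.int64(94)) (np.int64(136), np.int64(215)) (np.int64(140), np.int64(45)) (np.int64(144), np.int64(20)) (np.int64(148), np.int64(13)) (np.int64(152), np.int64(20))
(212, 347) [549.1 185.4  84.1]
(133, 281) [640.2 214.7 239.5]
(143, 268) [644.7 192.  239.8]
(123, 295) [635.2 237.3 238.4]
```

```bash
python3 -m pendant '{"translation":[[0,0,-10],[0,0,-10],[0,0,-10],[-13,-32.4,0],[-13,-32.4,0],[-13,-32.4,0],[-13,-32.4,0],[-13,-32.4,0],[-13,-32.4,0],[-13,-32.4,0],[-13,-32.4,0],[-13,-32.4,0],[-13,-32.4,0],[-13,-32.4,0],[-13,-32.4,0],[-13,-32.4,0],[-13,-32.4,0],[-13,-32.4,0]],"spin":[-0.117,-0.117,-0.117,0,0,0,0,0,0,0,0,0,0,0,0,0,0,0]}'
python3 - <<'E'
from h import *
print(manip.sense()['joints'])
grab('wrist','w_a')
E
```

```text
time_s: 1.65
eef_pos: [414.0, 179.9, 268.6]
tool_rot: [0.0, -0.04, 0.999, 0.0]
wrist_force: [0.8, 1.5, -0.9]
finger_gap: 87.6
gripper_force: 0.0
[ 3.54680120e-01 -1.89435809e-01  2.01810571e+00  1.89390329e-05
  1.31279027e+00 -1.29650570e+00]
```

```bash
python3 -m pendant '{"translation":[[-0.4,-32,0],[-0.4,-32,0],[-0.4,-32,4],[-0.4,-32,4],[-0.4,-32,4],[-0.4,-32,4],[-0.4,-32,4],[-0.4,-32,4],[-0.4,-32,4],[-0.4,-32,4],[-0.4,-32,4],[-0.4,-32,4],[-0.4,-32,4],[-0.4,-32,4],[-0.4,-32,4],[0,0,0],[0,0,0],[0,0,0]],"spin":[0,0,0,0,0,0,0,0,0,0,0,0,0,0,0,0,0,0]}'
python3 - <<'E'
from h import *
print(manip.sense()['joints'])
c=grab('wrist','w_b'); b=load('w_a')
print(c['hand_eye'],c['intrinsics'])
cv2.imwrite('pics/wab.png',np.hstack([cv2.resize(x['img'],(400,300)) for x in (b,c)])[:,:,::-1])
E
```

```text
time_s: 3.2
eef_pos: [458.0, -295.8, 216.2]
tool_rot: [-0.0, -0.04, 0.999, 0.001]
wrist_force: [0.6, 0.5, -0.8]
finger_gap: 88.1
gripper_force: 0.0
[-6.19412953e-01  3.54416526e-02  1.90709280e+00  5.26229336e-04
  1.20047623e+00 -2.26998739e+00]
[[-1.59823503e-04 -9.65699931e-01 -2.59660583e-01  6.61464511e+01]
 [ 9.99999544e-01 -3.98780124e-04  8.67588390e-04 -8.21471598e-01]
 [-9.41377528e-04 -2.59660326e-01  9.65699554e-01 -1.45472049e+02]
 [ 0.00000000e+00  0.00000000e+00  0.00000000e+00  1.00000000e+00]] [[312.01194063   0.         275.16116045]
 [  0.         312.01194063 208.99788442]
 [  0.           0.           1.        ]]
```

View pics/wab.png

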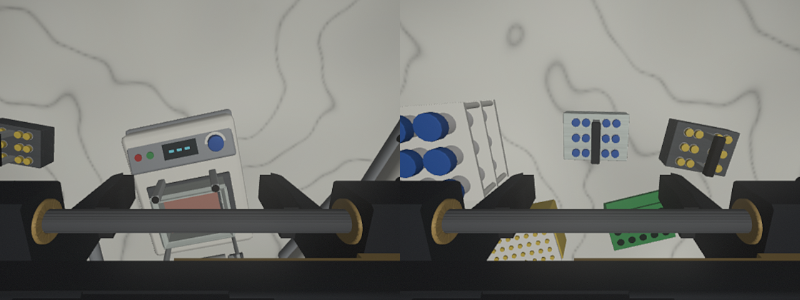

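The right half shows the block at (595,137), square with the image, with its bar running vertically at x≈595. The left half shows the shaker's panel and well.

Run:
```python
from h import *
c=load('w_b');W=cloud(c);s=c['state'];print(s['eef_pos'])
V=W[145:240,215:335].reshape(-1,3)
for lo,hi in((36,44),(72,86)):
    Q=V[(V[:,2]>lo)&(V[:,2]<hi)][:,:2].astype(np.float32);r=cv2.minAreaRect(Q);print(lo,len(Q),r,Q.mean(0),np.median(V[(V[:,2]>lo)&(V[:,2]<hi)][:,2]))
R=Rq(s['tool_rot']);print(R.round(4))
b=load('w_a');W=cloud(b)
u=load('w_a')['img'];cv2.imwrite('pics/wa_crop.png',cv2.resize(u[145:365,150:350],None,fx=2.6,fy=2.6,interpolation=cv2.INTER_CUBIC)[:,:,::-1])
```

```text
[ 458.04048191 -295.80701094  216.23659823]
36 3922 ((459.8844299316406, -297.0352478027344), (70.04094696044922, 96.0607681274414), 3.092862367630005) [ 457.1246  -297.38373] 39.41355342789248
72 746 ((459.3916931152344, -296.89208984375), (55.0070915222168, 11.92236042022705), 4.07371711730957) [ 458.11615 -297.34973] 79.26096652483913
[[-9.968e-01 -7.950e-02 -9.000e-04]
 [-7.950e-02  9.968e-01  1.200e-03]
 [ 8.000e-04  1.300e-03 -1.000e+00]]
```

View pics/wa_crop.png

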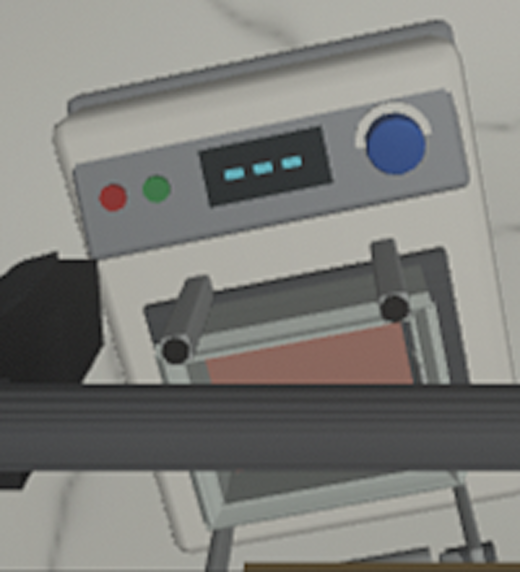

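The crop shows the well's rim around the pink pad, with the two stop posts on its front side. The block's pose is good, so I'll grasp it.

```bash
python3 -m pendant '{"translation":[[-1.5,-1.3,10],[0,0,20],[0,0,20],[0,0,20],[0,0,20],[0,0,20],[0,0,20],[0,0,15],[0,0,10],[0,0,4],[0,0,0],[0,0,0]],"spin":[0.015,0,0,0,0,0,0,0,0,0,0,0]}' 
python3 -m pendant '{"translation":[[0,0,0],[0,0,0],[0,0,0],[0,0,0],[0,0,0],[0,0,0],[0,0,0],[0,0,0],[0,0,0],[0,0,0]],"spin":[0,0,0,0,0,0,0,0,0,0]}' 255
```

```text
time_s: 4.25
eef_pos: [460.4, -297.5, 58.2]
tool_rot: [0.0, -0.033, 0.999, -0.0]
wrist_force: [0.7, -0.6, -0.1]
finger_gap: 88.0
gripper_force: 0.0
time_s: 5.08
eef_pos: [459.9, -297.6, 57.7]
tool_rot: [-0.0, -0.033, 0.999, 0.0]
wrist_force: [-0.4, -0.0, -0.5]
finger_gap: 23.3
gripper_force: 0.0
```

```bash
python3 -m pendant '{"translation":[[0,0,0],[0,0,0],[0,0,0],[0,0,0],[0,0,0],[0,0,0]],"spin":[0,0,0,0,0,0]}' 255
python3 -m pendant '{"translation":[[0,0,-5],[0,0,-10],[0,0,-10],[0,0,-10],[0,0,-20],[0,0,-20],[0,0,-20],[0,0,-20],[0,0,-20],[0,0,-15],[0,0,0],[0,0,0]],"spin":[0,0,0,0,0,0,0,0,0,0,0,0]}'
```

```text
time_s: 5.58
eef_pos: [459.8, -297.3, 57.6]
tool_rot: [-0.0, -0.033, 0.999, 0.0]
wrist_force: [-0.4, 1.1, -0.4]
finger_gap: 11.6
gripper_force: 30.0
time_s: 6.58
eef_pos: [460.6, -298.1, 209.5]
tool_rot: [0.001, -0.033, 0.999, -0.001]
wrist_force: [1.0, 0.2, -5.8]
finger_gap: 11.4
gripper_force: 30.0
```

Run:
```python
from h import *
grab('side','side1')
for t in('side0','w_a','scene0'):
    c=load(t);W=cloud(c).reshape(-1,3)
    m=(abs(W[:,0]-544)<75)&(abs(W[:,1]-185)<85)
    z=W[m,2]
    h=np.histogram(z,np.arange(60,116,2));print(t,[(int(a),int(b)) for a,b in zip(h[1],h[0]) if b])
    for lo,hi in((101.5,106.5),(102.5,105.5)):
        Q=W[m&(W[:,2]>lo)&(W[:,2]<hi)][:,:2].astype(np.float32)
        if len(Q)<10: continue
        r=cv2.minAreaRect(Q);print(lo,len(Q),r)
    if t!='w_a':continue
    Q=W[m&(W[:,2]>78)&(W[:,2]<88)];print('pad',len(Q),np.median(Q[:,2]))
c=load('side0')['img'];cv2.imwrite('pics/sz.png',cv2.resize(c[285:405,145:265],None,fx=5,fy=5,interpolation=cv2.INTER_CUBIC)[:,:,::-1])
```

```text
side0 [(60, 460), (62, 1323), (64, 610), (66, 431), (68, 553), (70, 210), (72, 111), (74, 85), (76, 98), (78, 85), (80, 285), (82, 1254), (84, 812), (86, 121), (88, 109), (90, 82), (92, 99), (94, 107), (96, 80), (98, 117), (100, 369), (102, 580), (104, 542), (106, 224), (108, 32), (110, 20), (112, 21)]
101.5 1326 ((546.1349487304688, 185.3359375), (124.47830200195312, 121.50619506835938), 16.210464477539062)
102.5 859 ((545.221923828125, 185.06356811523438), (121.80023193359375, 121.62493133544922), 16.083084106445312)
w_a [(60, 2438), (62, 530), (64, 416), (66, 604), (68, 313), (70, 165), (72, 76), (74, 68), (76, 73), (78, 90), (80, 1002), (82, 450), (84, 110), (86, 120), (88, 119), (90, 141), (92, 146), (94, 151), (96, 156), (98, 509), (100, 760), (102, 779), (104, 264), (106, 40), (108, 36), (110, 38), (112, 33)]
101.5 1252 ((544.3721923828125, 185.05648803710938), (121.05614471435547, 120.04462432861328), 16.473495483398438)
102.5 828 ((544.1112670898438, 185.1211700439453), (120.72884368896484, 118.49998474121094), 16.56879997253418)
pad 1772 81.74027678949471
scene0 [(60, 53), (62, 218), (64, 142), (66, 148), (68, 264), (70, 78), (72, 38), (74, 40), (76, 35), (78, 40), (80, 55), (82, 129), (84, 105), (86, 69), (88, 65), (90, 54), (92, 56), (94, 58), (96, 63), (98, 65), (100, 76), (102, 118), (104, 146), (106, 81), (108, 20), (110, 10), (112, 6)]
101.5 319 ((549.5499267578125, 185.00790405273438), (120.92189025878906, 121.2635498046875), 16.33102035522461)
102.5 204 ((549.7487182617188, 184.32962036132812), (120.92189025878906, 119.84992980957031), 16.33102035522461)
```

View pics/sz.png

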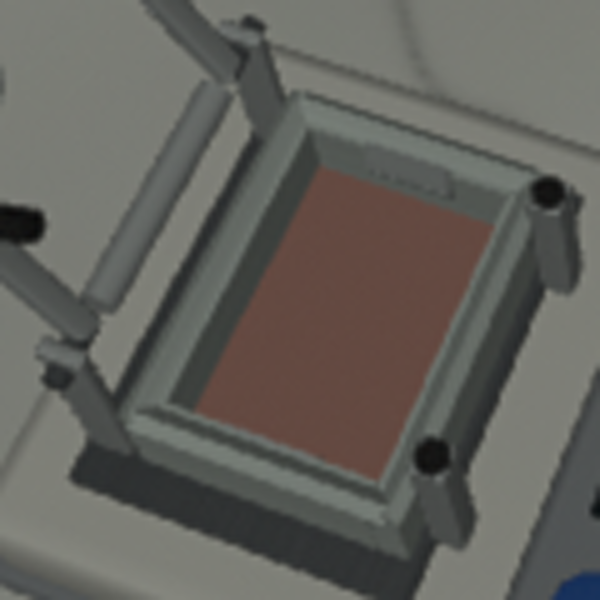

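The crop shows the rim's outer corners at (303,95), (545,170), (133,425) and (400,535). The stop posts stand at the front corners, and the pink pad sits high in the well.

Run:
```python
from h import *
for t in('side0','w_a','side1'):
    c=load(t);W=cloud(c).reshape(-1,3)
    for yaw in (0.285,):
        d=W[:,:2]-[544,185]; x=d@[np.cos(yaw),np.sin(yaw)]; y=d@[-np.sin(yaw),np.cos(yaw)]
        m=(abs(x)<75)&(abs(y)<80)&(W[:,2]>101)&(W[:,2]<106.5)
        print(t)
        for nm,a,b,L in(('x',x,y,35),('y',y,x,25)):
            q=a[m&(abs(b)<L)]; h=np.histogram(q,np.arange(-66,68,3));print(nm,[(int(e),int(n)) for e,n in zip(h[1],h[0]) if n])
            # edge slopes
            for sgn in(-1,1):
                k=m&(abs(b)<L)&(a*sgn>30)&(a*sgn<64)
                if k.sum()>20: print('  side',sgn,np.percentile(a[k],[5,50,95]).round(1),'slope',np.polyfit(b[k],a[k],1)[0].round(3))
c=load('side0')
for u,v in((303,95),(545,170),(133,425),(400,535)): 
    p=ray(c,145+u/5,285+v/5,104)[:2]-[544,185];print((p@[np.cos(.285),np.sin(.285)]).round(1),(p@[-np.sin(.285),np.cos(.285)]).round(1))
```

```text
side0
x [(-48, 69), (-45, 68), (-42, 63), (-39, 52), (-36, 2), (33, 3), (36, 50), (39, 89), (42, 59), (45, 47), (48, 2)]
  side -1 [-46.9 -42.6 -36.8] slope 0.011
  side 1 [36.9 41.4 47.2] slope -0.004
y [(-63, 11), (-60, 31), (-57, 57), (-54, 38), (-51, 33), (48, 43), (51, 45), (54, 48), (57, 75), (60, 3)]
  side -1 [-60.1 -54.5 -49.4] slope 0.0
  side 1 [49.2 55.1 59.6] slope -0.002
w_a
x [(-48, 120), (-45, 184), (-42, 64), (36, 15), (39, 140), (42, 143), (45, 21)]
  side -1 [-46.9 -44.2 -40.4] slope -0.007
  side 1 [39.1 42.  45.3] slope 0.001
y [(-63, 1), (-60, 13), (-57, 25), (-54, 5), (48, 3), (51, 20), (54, 41), (57, 35), (60, 2)]
  side -1 [-59.3 -56.  -53.6] slope 0.07
  side 1 [52.6 56.  59.6] slope 0.011
side1
x [(-48, 69), (-45, 66), (-42, 66), (-39, 48), (-36, 4), (33, 1), (36, 41), (39, 106), (42, 57), (45, 42), (48, 2)]
  side -1 [-46.9 -42.7 -36.8] slope 0.002
  side 1 [36.9 41.5 47.2] slope 0.01
y [(-63, 11), (-60, 28), (-57, 55), (-54, 46), (-51, 36), (48, 35), (51, 40), (54, 54), (57, 74)]
  side -1 [-60.3 -54.2 -49.3] slope -0.009
  side 1 [49.3 55.8 59.4] slope 0.008
41.6 -58.4
-45.0 -60.4
40.4 59.1
-49.7 61.5
```

```bash
python3 -m pendant '{"translation":[[0,0,-8],[0,0,-7],[-6.75,13.75,0],[-13.5,27.5,0],[-13.5,27.5,0],[-13.5,27.5,0],[-13.5,27.5,0],[-13.5,27.5,0],[-13.5,27.5,0],[-13.5,27.5,0],[-13.5,27.5,0],[-13.5,27.5,0],[-13.5,27.5,0],[-13.5,27.5,0],[-13.5,27.5,0],[-13.5,27.5,0],[-13.5,27.5,0],[-13.5,27.5,0],[-6.75,13.75,0],[0,0,0]],"spin":[-0.11,-0.109,0,0,0,0,0,0,0,0,0,0,0,0,0,0,0,0,0,0]}'
python3 -m pendant '{"translation":[[0,0,0],[0,0,0],[0,0,0]],"spin":[0,0,0]}'
python3 - <<'E'
from h import *
s=manip.sense();print(s['eef_pos'],s['tool_rot'],s['wrist_force'])
c=grab('side','side2');W=cloud(c).reshape(-1,3)
Z=s['eef_pos'][2]-57.6; print('underside',Z)
m=(abs(W[:,0]-544)<70)&(abs(W[:,1]-185)<80)&(W[:,2]>Z+36)&(W[:,2]<Z+43.5)
yaw=.285;d=W[m][:,:2]-[544,185];x=d@[np.cos(yaw),np.sin(yaw)]; y=d@[-np.sin(yaw),np.cos(yaw)]
print(m.sum(),np.percentile(x,[1,5,50,95,99]),np.percentile(y,[1,5,50,95,99]),cv2.minAreaRect(W[m][:,:2].astype(np.float32)))
cv2.imwrite('pics/s2.png',cv2.resize(c['img'][180:410,90:330],None,fx=2.5,fy=2.5)[:,:,::-1])
E
```

```text
time_s: 8.3
eef_pos: [543.2, 188.5, 220.7]
tool_rot: [-0.001, -0.143, 0.99, 0.001]
wrist_force: [0.0, -1.7, -5.6]
finger_gap: 11.1
gripper_force: 30.1
time_s: 8.55
eef_pos: [543.3, 184.2, 221.8]
tool_rot: [-0.001, -0.141, 0.99, -0.0]
wrist_force: [-1.0, -0.1, -5.4]
finger_gap: 11.7
gripper_force: 30.0
[543.27968156 184.17482076 221.81038062] [-8.86041747e-04 -1.41173865e-01  9.89984351e-01 -3.73780653e-04] [-1.03150788 -0.11786431 -5.40520766]
underside 164.2103806175053
1285 [-36.0110947  -35.58707334 -17.01297585   5.76210736   9.6196907 ] [-47.89034913 -45.11001017  13.26355272  45.33634659  46.94546551] ((531.9246215820312, 180.56546020507812), (46.70069885253906, 96.55926513671875), 16.07827377319336)
```

View pics/s2.png

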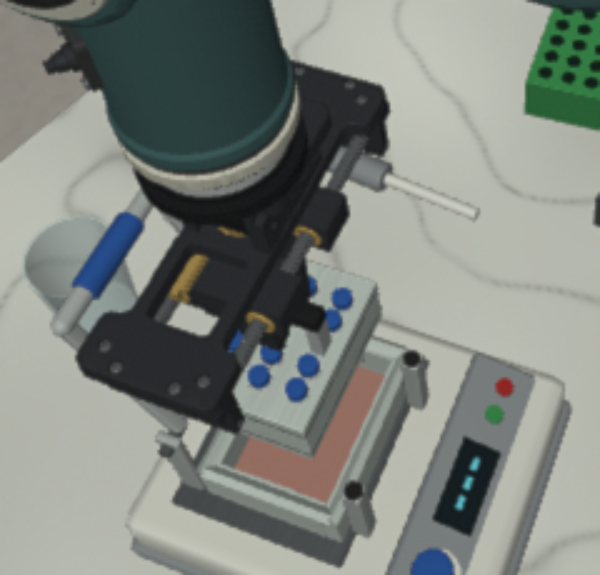

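The block hangs over the well, aligned with it, and the frame stands clear behind the gripper. I'll descend now.

```bash
python3 -m pendant '{"translation":[[-0.8,0,6],[0,0,12],[0,0,12],[0,0,12],[0,0,8],[0,0,5],[0,0,2],[0,0,2],[0,0,0],[0,0,0]],"spin":[-0.002,0,0,0,0,0,0,0,0,0]}'
python3 -m pendant '{"translation":[[0,0,1],[0,0,1],[0,0,1],[0,0,1],[0,0,0],[0,0,0]],"spin":[0,0,0,0,0,0]}'
python3 -m pendant '{"translation":[[0,0,1],[0,0,1],[0,0,1],[0,0,1],[0,0,0],[0,0,0]],"spin":[0,0,0,0,0,0]}'
```

```text
time_s: 9.43
eef_pos: [545.0, 185.8, 164.2]
tool_rot: [0.0, -0.143, 0.99, 0.0]
wrist_force: [0.1, -0.6, -4.8]
finger_gap: 11.4
gripper_force: 30.0
time_s: 9.93
eef_pos: [544.5, 185.5, 159.6]
tool_rot: [-0.0, -0.143, 0.99, -0.0]
wrist_force: [-0.1, 0.8, -6.1]
finger_gap: 11.4
gripper_force: 30.0
time_s: 10.43
eef_pos: [544.6, 185.5, 155.6]
tool_rot: [-0.0, -0.143, 0.99, -0.0]
wrist_force: [0.5, 0.3, -5.8]
finger_gap: 11.6
gripper_force: 30.0
```

```bash
for i in 1; do :; done
python3 -m pendant '{"translation":[[0,0,0.7],[0,0,0.7],[0,0,0.6],[0,0,0],[0,0,0]],"spin":[0,0,0,0,0]}'
python3 -m pendant '{"translation":[[0,0,0.7],[0,0,0.7],[0,0,0.6],[0,0,0],[0,0,0]],"spin":[0,0,0,0,0]}'
python3 -m pendant '{"translation":[[0,0,0.7],[0,0,0.7],[0,0,0.6],[0,0,0],[0,0,0]],"spin":[0,0,0,0,0]}'
```

```text
time_s: 10.85
eef_pos: [545.0, 185.4, 154.1]
tool_rot: [0.0, -0.143, 0.99, -0.0]
wrist_force: [0.9, -2.5, -2.8]
finger_gap: 11.6
gripper_force: 30.0
time_s: 11.27
eef_pos: [545.1, 185.8, 152.3]
tool_rot: [0.001, -0.143, 0.99, 0.0]
wrist_force: [0.1, -1.8, 1.1]
finger_gap: 11.6
gripper_force: 30.0
time_s: 11.68
eef_pos: [544.9, 185.8, 150.0]
tool_rot: [0.0, -0.143, 0.99, 0.0]
wrist_force: [0.6, -0.0, 4.0]
finger_gap: 11.6
gripper_force: 30.0
```

```bash
python3 -m pendant '{"translation":[[0,0,0.7],[0,0,0.7],[0,0,0.6],[0,0,0],[0,0,0]],"spin":[0,0,0,0,0]}'
python3 -m pendant '{"translation":[[0,0,0.7],[0,0,0.7],[0,0,0.6],[0,0,0],[0,0,0]],"spin":[0,0,0,0,0]}'
python3 -m pendant '{"translation":[[0,0,0.5],[0,0,0.5],[0,0,0],[0,0,0]],"spin":[0,0,0,0]}'
```

```text
time_s: 12.1
eef_pos: [544.3, 185.5, 147.0]
tool_rot: [-0.0, -0.143, 0.99, -0.0]
wrist_force: [1.1, -1.2, -0.8]
finger_gap: 11.6
gripper_force: 30.0
time_s: 12.52
eef_pos: [544.2, 185.4, 145.1]
tool_rot: [-0.0, -0.143, 0.99, -0.0]
wrist_force: [0.8, 1.0, -4.0]
finger_gap: 11.3
gripper_force: 30.0
time_s: 12.85
eef_pos: [544.5, 185.5, 144.6]
tool_rot: [-0.0, -0.143, 0.99, -0.0]
wrist_force: [2.0, -0.3, -0.9]
finger_gap: 11.6
gripper_force: 30.0
```

```bash
python3 -m pendant '{"translation":[[0,0,0.5],[0,0,0.5],[0,0,0],[0,0,0]],"spin":[0,0,0,0]}'
python3 -m pendant '{"translation":[[0,0,0.5],[0,0,0.5],[0,0,0],[0,0,0]],"spin":[0,0,0,0]}'
python3 -m pendant '{"translation":[[0,0,0.5],[0,0,0],[0,0,0]],"spin":[0,0,0]}'
```

```text
time_s: 13.18
eef_pos: [544.6, 185.6, 143.6]
tool_rot: [-0.0, -0.143, 0.99, -0.0]
wrist_force: [0.2, -0.6, 0.1]
finger_gap: 11.6
gripper_force: 30.0
time_s: 13.52
eef_pos: [544.6, 185.6, 142.6]
tool_rot: [-0.0, -0.143, 0.99, -0.0]
wrist_force: [0.4, -1.1, -0.8]
finger_gap: 11.5
gripper_force: 30.0
time_s: 13.77
eef_pos: [544.6, 185.5, 142.1]
tool_rot: [-0.0, -0.143, 0.99, -0.0]
wrist_force: [-0.1, -0.6, -1.7]
finger_gap: 11.6
gripper_force: 30.0
```

```bash
python3 -m pendant '{"translation":[[0,0,0.5],[0,0,0],[0,0,0]],"spin":[0,0,0]}'
python3 -m pendant '{"translation":[[0,0,0.5],[0,0,0],[0,0,0]],"spin":[0,0,0]}'
python3 -m pendant '{"translation":[[0,0,0.5],[0,0,0],[0,0,0]],"spin":[0,0,0]}'
```

```text
time_s: 14.02
eef_pos: [544.6, 185.6, 141.7]
tool_rot: [-0.0, -0.143, 0.99, 0.0]
wrist_force: [0.2, 0.1, -0.3]
finger_gap: 11.5
gripper_force: 30.0
time_s: 14.27
eef_pos: [544.6, 185.6, 141.2]
tool_rot: [-0.0, -0.143, 0.99, 0.0]
wrist_force: [0.0, -0.7, -0.9]
finger_gap: 11.3
gripper_force: 30.0
time_s: 14.52
eef_pos: [544.6, 185.5, 140.6]
tool_rot: [-0.0, -0.143, 0.99, -0.0]
wrist_force: [0.6, -1.3, -1.3]
finger_gap: 11.7
gripper_force: 30.0
```

```bash
python3 -m pendant '{"translation":[[0,0,0.5],[0,0,0],[0,0,0]],"spin":[0,0,0]}'
python3 -m pendant '{"translation":[[0,0,0.5],[0,0,0],[0,0,0]],"spin":[0,0,0]}'
python3 -m pendant '{"translation":[[0,0,0.5],[0,0,0],[0,0,0]],"spin":[0,0,0]}'
```

```text
time_s: 14.77
eef_pos: [544.6, 185.6, 140.2]
tool_rot: [-0.0, -0.143, 0.99, -0.0]
wrist_force: [0.1, 0.3, -1.4]
finger_gap: 11.3
gripper_force: 30.0
time_s: 15.02
eef_pos: [544.6, 185.5, 139.9]
tool_rot: [0.0, -0.143, 0.99, -0.0]
wrist_force: [-0.6, -0.8, 1.6]
finger_gap: 11.7
gripper_force: 30.0
time_s: 15.27
eef_pos: [544.7, 185.6, 139.9]
tool_rot: [0.0, -0.143, 0.99, -0.0]
wrist_force: [-2.8, -2.1, 5.3]
finger_gap: 11.8
gripper_force: 30.0
```

```bash
python3 -m pendant '{"translation":[[0,0,0.4],[0,0,0],[0,0,0]],"spin":[0,0,0]}'
python3 -m pendant '{"translation":[[0,0,0.3],[0,0,0],[0,0,0]],"spin":[0,0,0]}'
```

```text
time_s: 15.52
eef_pos: [544.7, 185.5, 139.9]
tool_rot: [0.0, -0.143, 0.99, -0.0]
wrist_force: [-3.5, -1.6, 7.8]
finger_gap: 11.4
gripper_force: 30.0
time_s: 15.77
eef_pos: [544.7, 185.5, 139.9]
tool_rot: [0.0, -0.143, 0.99, -0.0]
wrist_force: [-3.9, -1.3, 9.1]
finger_gap: 11.3
gripper_force: 30.0
```

```bash
python3 -m pendant '{"translation":[[0,0,0.3],[0,0,0],[0,0,0]],"spin":[0,0,0]}'
python3 -m pendant '{"translation":[[0,0,0.2],[0,0,0],[0,0,0],[0,0,0]],"spin":[0,0,0,0]}'
```

```text
time_s: 16.02
eef_pos: [544.7, 185.5, 139.9]
tool_rot: [0.0, -0.143, 0.99, -0.0]
wrist_force: [-4.0, -2.2, 10.2]
finger_gap: 11.3
gripper_force: 30.0
time_s: 16.35
eef_pos: [544.8, 185.6, 139.9]
tool_rot: [0.0, -0.143, 0.99, -0.0]
wrist_force: [-5.3, -1.5, 11.9]
finger_gap: 11.5
gripper_force: 30.0
```

```bash
python3 -m pendant '{"translation":[[0,0,-0.5],[0,0,-0.5],[0,0,0]],"spin":[0,0,0]}'
python3 -m pendant '{"translation":[[0,0,0],[0,0,0],[0,0,0],[0,0,0],[0,0,0],[0,0,0]],"spin":[0,0,0,0,0,0]}' 100
python3 -m pendant '{"translation":[[0,0,-5],[0,0,-10],[0,0,-20],[0,0,-20],[0,0,-20],[0,0,-20],[0,0,-20],[0,0,0],[0,0,0]],"spin":[0,0,0,0,0,0,0,0,0]}'
python3 - <<'E'
from h import *
c=grab('side','side3');W=cloud(c).reshape(-1,3)
yaw=.285;d=W[:,:2]-[544,185];x=d@[np.cos(yaw),np.sin(yaw)]; y=d@[-np.sin(yaw),np.cos(yaw)]
m=(x>-33)&(x<33)&(abs(y)<46)&(W[:,2]>112)&(W[:,2]<128)
print(np.median(W[m,2])); A=np.c_[x[m],y[m],np.ones(m.sum())]
k=abs(W[m,2]-np.median(W[m,2]))<2.5;print(np.linalg.lstsq(A[k],W[m,2][k],rcond=None)[0])
cv2.imwrite('pics/s3.png',cv2.resize(c['img'][180:410,90:330],None,fx=2.5,fy=2.5)[:,:,::-1])
E
```

```text
time_s: 16.6
eef_pos: [544.7, 185.5, 139.9]
tool_rot: [0.0, -0.143, 0.99, -0.0]
wrist_force: [-3.5, -1.7, 6.1]
finger_gap: 11.6
gripper_force: 30.0
time_s: 17.1
eef_pos: [544.5, 185.6, 138.7]
tool_rot: [-0.0, -0.143, 0.99, -0.0]
wrist_force: [-0.7, 0.2, -0.1]
finger_gap: 49.4
gripper_force: 0.0
time_s: 17.85
eef_pos: [545.8, 185.9, 256.2]
tool_rot: [0.002, -0.143, 0.99, 0.0]
wrist_force: [0.2, 1.1, -0.7]
finger_gap: 53.3
gripper_force: 0.0
123.66305070825724
[-6.55346642e-04 -1.98936945e-04  1.23623231e+02]
```

View pics/s3.png

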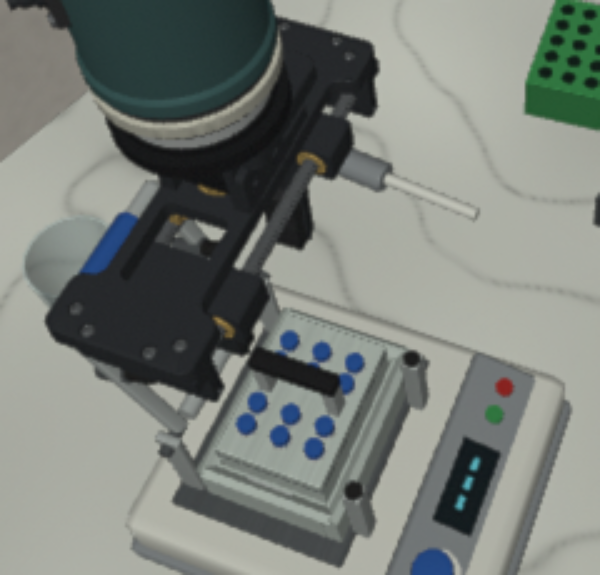

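The block sits level and home in the well, with nothing leaning on it. Next I'll close the fingers and go over and behind the frame's sleeve.

```bash
python3 -m pendant '{"translation":[[0,0,-15],[0,0,-15],[-8,0,0],[-16,0,0],[-16,0,0],[-16,0,0],[-16,0,0],[-16,0,0],[-16,0,0],[-16,0,0],[-16,0,0],[-2,0,0],[0,0,15],[0,0,18],[0,0,18],[0,0,12],[0,0,5],[0,0,0],[0,0,0]],"spin":[0,0,0,0,0,0,0,0,0,0,0,0,0,0,0,0,0,0,0]}' 255
python3 - <<'E'
from h import *
s=manip.sense();d=s['eef_pos'][:2]-[544,185];print('shaker x,y',d@[.96,.281],d@[-.281,.96],s['joints'])
c=grab('side','side4')
cv2.imwrite('pics/s4.png',cv2.resize(c['img'][150:410,60:330],None,fx=2.2,fy=2.2)[:,:,::-1])
E
```

```text
time_s: 19.48
eef_pos: [676.9, 224.5, 215.8]
tool_rot: [-0.0, -0.143, 0.99, -0.0]
wrist_force: [0.3, -0.5, 0.1]
finger_gap: 0.4
gripper_force: 0.0
shaker x,y 138.68135948960355 0.5746525700739358 [ 2.85302827e-01  3.48853926e-01  1.53715028e+00  3.79695103e-05
  1.25606601e+00 -1.57171167e+00]
```

View pics/s4.png

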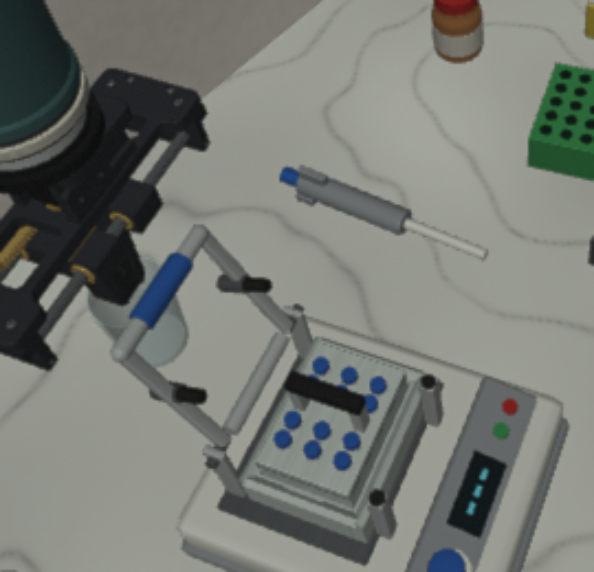

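The fingers are behind the sleeve (163,288) and centred on it. I'll push it forward.

```bash
python3 -m pendant '{"translation":[[5,0,0],[5,0,0],[5,0,0],[5,0,0],[5,0,0],[5,0,0],[5,0,0],[5,0,0]],"spin":[0,0,0,0,0,0,0,0]}'
python3 -m pendant '{"translation":[[6,0,0],[6,0,0],[6,0,0],[6,0,0],[6,0,0],[6,0,0],[6,0,0],[6,0,0],[6,0,0],[6,0,0],[6,0,0],[6,0,0],[0,0,0]],"spin":[0,0,0,0,0,0,0,0,0,0,0,0,0]}'
python3 - <<'E'
from h import *
s=manip.sense();d=s['eef_pos'][:2]-[544,185];print('shaker x,y',d@[.96,.281],d@[-.281,.96])
c=grab('side','side5')
W=cloud(c);im=c['img'].astype(int)
m=(im[...,2]>im[...,0]+50)&(W[...,2]>170)&(W[...,2]<260);d=W[m][:,:2]-[544,185]
print(m.sum(),np.median(d@[.96,.281]),np.median(d@[-.281,.96]),np.median(W[m][:,2]))
E
```

```text
time_s: 20.2
eef_pos: [642.2, 214.2, 220.4]
tool_rot: [0.006, -0.143, 0.99, 0.001]
wrist_force: [5.7, 2.2, 4.4]
finger_gap: 0.3
gripper_force: 3.2
time_s: 21.28
eef_pos: [567.7, 192.4, 215.2]
tool_rot: [-0.001, -0.143, 0.99, -0.0]
wrist_force: [0.2, 0.3, -0.4]
finger_gap: 0.4
gripper_force: 0.0
shaker x,y 24.809180027796415 0.4599938159004058
411 3.239996538154245 0.9822300379165486 236.24387073531008
```

```bash
python3 -m pendant '{"translation":[[0,0,-12],[0,0,-14],[0,0,-14],[0,0,-10],[6,0,0],[8,0,0],[8,0,0],[1,0,0],[0,0,8],[0,0,8],[0,0,7],[0,0,0]],"spin":[0,0,0,0,0,0,0,0,0,0,0,0]}'
python3 -m pendant '{"translation":[[3,0,3.8],[3,0,3.8],[3,0,3.8],[3,0,3.8],[4,0,3.8],[4,0,3.8],[4,0,3.8],[4,0,3.8]],"spin":[0,0,0,0,0,0,0,0]}'
python3 - <<'E'
from h import *
s=manip.sense();d=s['eef_pos'][:2]-[544,185];print('shaker x,y',d@[.96,.281],d@[-.281,.96])
c=grab('side','side6')
W=cloud(c);im=c['img'].astype(int)
m=(im[...,2]>im[...,0]+50)&(W[...,2]>145)&(W[...,2]<260);d=W[m][:,:2]-[544,185]
print(m.sum(),np.median(d@[.96,.281]),np.median(d@[-.281,.96]),np.median(W[m][:,2]))
E
```

```text
time_s: 22.33
eef_pos: [546.1, 186.0, 239.8]
tool_rot: [-0.002, -0.143, 0.99, -0.0]
wrist_force: [0.1, 0.3, -1.2]
finger_gap: 0.4
gripper_force: 0.0
time_s: 23.0
eef_pos: [518.1, 177.7, 217.9]
tool_rot: [-0.002, -0.143, 0.99, -0.0]
wrist_force: [-20.1, -7.1, 27.3]
finger_gap: 0.7
gripper_force: 13.7
shaker x,y -26.91955816105672 0.28054109588071335
50 -25.875747249851507 17.341014672802913 215.22144967733806
```

```bash
python3 -m pendant '{"translation":[[0,0,-8],[0,0,-10],[0,0,-10],[-10,0,0],[-10,0,0],[0,0,0],[0,0,0]],"spin":[0,0,0,0,0,0,0]}'
python3 - <<'E'
from h import *
s=manip.sense();d=s['eef_pos'][:2]-[544,185];print('shaker x,y',d@[.96,.281],d@[-.281,.96])
c=grab('side','side7')
W=cloud(c);im=c['img'].astype(int)
m=(im[...,2]>im[...,0]+50)&(W[...,2]>145)&(W[...,2]<260);d=W[m][:,:2]-[544,185]
x=d@[.96,.281];y=d@[-.281,.96];z=W[m][:,2]
for lo in range(-30,30,10):
    k=(y>=lo)&(y<lo+10)
    if k.sum()>5: print(lo,k.sum(),np.percentile(x[k],[5,50,95]).round(1),np.percentile(z[k],[5,50,95]).round(1))
E
```

```text
time_s: 23.63
eef_pos: [540.4, 184.3, 239.6]
tool_rot: [-0.001, -0.143, 0.99, -0.0]
wrist_force: [0.6, -0.5, -0.2]
finger_gap: 0.5
gripper_force: 0.0
shaker x,y -3.6789636618342634 0.3154814074331676
-30 34 [-28.2 -23.3 -16. ] [213.  216.4 218. ]
-20 71 [-28.4 -22.9 -15.4] [211.  216.2 219. ]
-10 81 [-28.5 -23.2 -15.9] [210.9 216.3 218.5]
0 83 [-29.1 -23.1 -14.9] [211.3 215.8 218.1]
10 83 [-28.6 -23.8 -15.3] [210.2 216.  218.3]
20 44 [-28.6 -22.9 -14.6] [210.4 216.  218.7]
```

```bash
python3 -m pendant '{"translation":[[-5,0,0],[0,0,10],[0,0,12],[0,0,10],[0,0,5],[0,0,0]],"spin":[0,0,0,0,0,0]}'
python3 -m pendant '{"translation":[[3.5,0,2],[3.5,0,2.5],[3.5,0,3],[3,0,3.5],[3,0,3.5],[3,0,3.5],[2.5,0,3.5],[2.5,0,3.5],[0,0,0]],"spin":[0,0,0,0,0,0,0,0,0]}'
python3 - <<'E'
from h import *
s=manip.sense();d=s['eef_pos'][:2]-[544,185];print('shaker x,y',d@[.96,.281],d@[-.281,.96])
c=grab('side','side8')
W=cloud(c);im=c['img'].astype(int)
d=W[...,:2]-[544,185];X=d@[.96,.281]
m=(im[...,2]>im[...,0]+50)&(W[...,2]>145)&(W[...,2]<260)&(X<-5);d=W[m][:,:2]-[544,185]
x=d@[.96,.281];z=W[m][:,2];print(m.sum(),np.percentile(x,[5,50,95]).round(1),np.percentile(z,[5,50,95]).round(1))
E
```

```text
time_s: 24.18
eef_pos: [542.9, 185.0, 200.7]
tool_rot: [-0.002, -0.143, 0.99, -0.0]
wrist_force: [-0.6, -0.4, 0.2]
finger_gap: 0.6
gripper_force: 0.0
time_s: 24.93
eef_pos: [525.0, 179.8, 179.7]
tool_rot: [0.005, -0.143, 0.99, 0.001]
wrist_force: [11.3, 3.6, -8.8]
finger_gap: 0.6
gripper_force: 5.8
shaker x,y -19.670474475587415 0.28831379692552006
307 [-46.1 -41.6 -34.2] [187.9 192.  194.3]
```

```bash
python3 -m pendant '{"translation":[[-3,0,0],[0,0,-12],[0,0,-14],[0,0,-10],[8,0,0],[10,0,0],[0,0,8],[0,0,8],[0,0,0]],"spin":[0,0,0,0,0,0,0,0,0]}'
python3 -m pendant '{"translation":[[1.5,0,3],[1.5,0,3],[1.5,0,3],[1.5,0,3],[1.5,0,3],[1,0,3],[1,0,3],[0,0,0]],"spin":[0,0,0,0,0,0,0,0]}'
python3 - <<'E'
from h import *
s=manip.sense();d=s['eef_pos'][:2]-[544,185];print('shaker x,y',d@[.96,.281],d@[-.281,.96])
E
```

```text
time_s: 25.73
eef_pos: [504.5, 173.8, 195.4]
tool_rot: [-0.002, -0.143, 0.99, -0.0]
wrist_force: [-0.4, -0.5, 0.2]
finger_gap: 0.4
gripper_force: 0.0
time_s: 26.4
eef_pos: [497.2, 171.6, 176.8]
tool_rot: [-0.0, -0.143, 0.99, -0.0]
wrist_force: [-0.0, 0.5, 0.3]
finger_gap: 0.3
gripper_force: 0.0
shaker x,y -48.658732177290666 0.2906577152534512
```

Run:
```python
from h import *
c=grab('side','side9')
W=cloud(c);im=c['img'].astype(int)
d=W[...,:2]-[544,185];X=d@[.96,.281]
m=(im[...,2]>im[...,0]+50)&(W[...,2]>136)&(W[...,2]<260)&(X<-5);x=X[m];z=W[m][:,2];print(m.sum(),np.percentile(x,[5,50,95]).round(1),np.percentile(z,[5,50,95]).round(1))
cv2.imwrite('pics/s9.png',cv2.resize(c['img'][150:410,60:330],None,fx=2.2,fy=2.2)[:,:,::-1])
```

```text
13 [-53.4 -44.4 -43.1] [170.3 174.2 177.5]
```

View pics/s9.png

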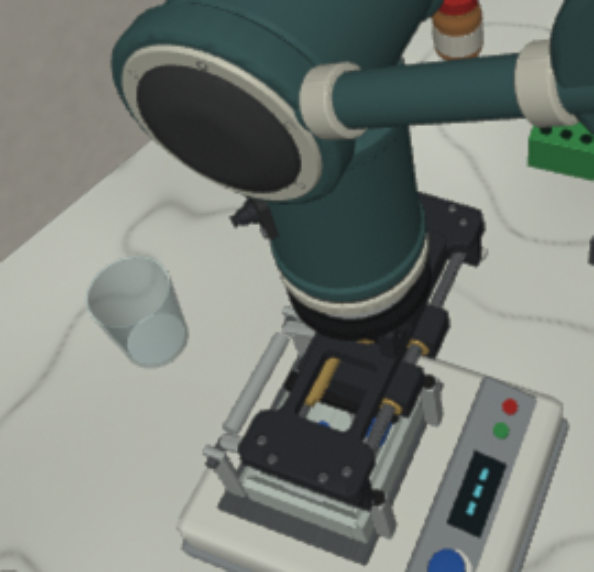

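The fingertips rest on the sleeve and the frame is following them down, so I'll continue.

```bash
python3 -m pendant '{"translation":[[0.4,0,3],[0.4,0,3],[0.4,0,3],[0.4,0,3],[0.4,0,3],[0.4,0,3],[0,0,0]],"spin":[0,0,0,0,0,0,0]}'
python3 -m pendant '{"translation":[[0.2,0,2],[0.2,0,2],[0.2,0,2],[0.2,0,2],[0,0,0]],"spin":[0,0,0,0,0]}'
python3 -m pendant '{"translation":[[0.2,0,2],[0.2,0,2],[0,0,0]],"spin":[0,0,0]}'
```

```text
time_s: 27.03
eef_pos: [494.8, 170.9, 159.0]
tool_rot: [-0.001, -0.143, 0.99, -0.0]
wrist_force: [-0.3, -0.1, 0.8]
finger_gap: 0.5
gripper_force: 0.3
time_s: 27.45
eef_pos: [494.3, 170.7, 151.3]
tool_rot: [-0.0, -0.143, 0.99, -0.0]
wrist_force: [-1.4, -0.8, 1.9]
finger_gap: 0.3
gripper_force: 0.8
time_s: 27.7
eef_pos: [494.1, 170.7, 147.3]
tool_rot: [-0.0, -0.143, 0.99, -0.0]
wrist_force: [-2.1, -0.8, 2.9]
finger_gap: 0.2
gripper_force: 1.2
```

```bash
python3 -m pendant '{"translation":[[0,0,1.5],[0,0,1.5],[0,0,0]],"spin":[0,0,0]}'
python3 -m pendant '{"translation":[[0,0,1],[0,0,1],[0,0,0]],"spin":[0,0,0]}'
python3 -m pendant '{"translation":[[0,0,1],[0,0,1],[0,0,0]],"spin":[0,0,0]}'
python3 -m pendant '{"translation":[[0,0,1],[0,0,0]],"spin":[0,0]}'
```

```text
time_s: 27.95
eef_pos: [494.0, 170.7, 144.3]
tool_rot: [-0.0, -0.143, 0.99, -0.0]
wrist_force: [-2.2, -1.1, 2.6]
finger_gap: 0.7
gripper_force: 1.6
time_s: 28.2
eef_pos: [494.1, 170.7, 142.4]
tool_rot: [-0.0, -0.143, 0.99, -0.0]
wrist_force: [-2.9, -0.9, 3.8]
finger_gap: 0.3
gripper_force: 1.7
time_s: 28.45
eef_pos: [494.2, 170.7, 140.4]
tool_rot: [-0.0, -0.143, 0.99, -0.0]
wrist_force: [-2.7, -0.5, 3.9]
finger_gap: 0.2
gripper_force: 1.8
time_s: 28.62
eef_pos: [494.3, 170.7, 140.2]
tool_rot: [0.0, -0.143, 0.99, -0.0]
wrist_force: [-4.2, -1.4, 8.3]
finger_gap: 0.3
gripper_force: 4.0
```

Contact with the stops at 140.2, as expected. I'll press a bit more, then withdraw.

```bash
python3 -m pendant '{"translation":[[0,0,1],[0,0,1],[0,0,0],[0,0,0]],"spin":[0,0,0,0]}'
python3 -m pendant '{"translation":[[0,0,-3],[0,0,-5],[0,0,-15],[0,0,-25],[0,0,-25],[0,0,-25],[0,0,-25],[20,0,0],[30,0,0],[30,0,0],[30,0,0],[0,0,0],[0,0,0]],"spin":[0,0,0,0,0,0,0,0,0,0,0,0,0]}'
python3 - <<'E'
from h import *
print(manip.sense()['wrist_force'],manip.sense()['joints'])
c=grab('side','side10');W=cloud(c);im=c['img'].astype(int)
d=W[...,:2]-[544,185];X=d@[.96,.281];Y=d@[-.281,.96]
m=(im[...,2]>im[...,0]+50)&(W[...,2]>120)&(W[...,2]<200)&(X<-38)&(X>-70)&(abs(Y)<30);print(m.sum(),np.percentile(X[m],[5,50,95]).round(1),np.percentile(W[m][:,2],[5,50,95]).round(1))
m=(abs(X)<33)&(abs(Y)<38)&(W[...,2]>112)&(W[...,2]<128);print('top',np.median(W[m][:,2]))
cv2.imwrite('pics/s10.png',cv2.resize(c['img'][150:410,60:330],None,fx=2.2,fy=2.2)[:,:,::-1])
E
```

```text
time_s: 28.95
eef_pos: [494.4, 170.8, 140.1]
tool_rot: [0.0, -0.143, 0.99, 0.0]
wrist_force: [-10.1, -2.8, 18.6]
finger_gap: 0.4
gripper_force: 9.1
time_s: 30.03
eef_pos: [388.4, 139.6, 260.6]
tool_rot: [0.001, -0.143, 0.99, 0.0]
wrist_force: [-0.2, -0.0, 0.6]
finger_gap: 0.8
gripper_force: 0.0
[-0.21729865 -0.01926585  0.57316446] [ 2.84682777e-01 -2.69372905e-01  2.09577190e+00 -1.12631935e-06
  1.31303770e+00 -1.57232717e+00]
326 [-59.2 -53.4 -46.1] [135.7 139.9 142.4]
top 123.76964373664804
```

View pics/s10.png

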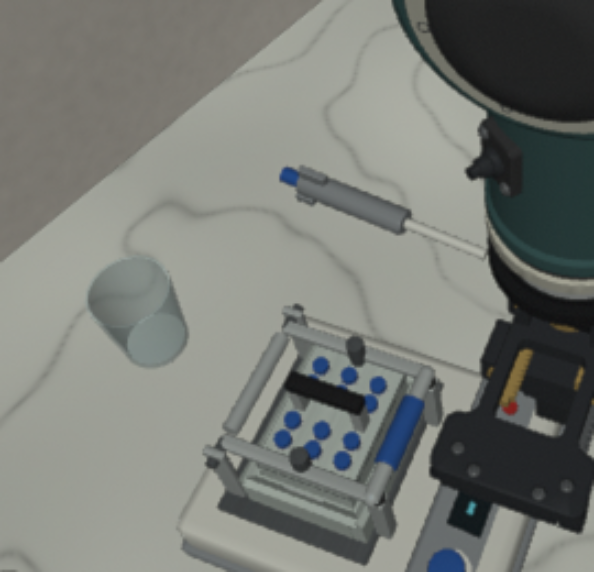

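The frame is shut on its stops (sleeve at (405,430), its top near 141 mm). The block is home beneath it and the robot is clear.

```bash
python3 -c "
from workcell import manip
print(manip.close_job())"
```

```text
the job is handed in; nothing more can be done
None
```

The blue-capped block was pressed home on the thermal pad with about 12 N and released, the hold-down frame was then pressed shut onto its stops, and the job was handed in at about 30 s with the robot clear and nothing else touched.

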